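# Load the food processor from the hanging rack

### The job

Load the food processor: lift the chopping blade off its fork on the rack and push it fully down on the drive shaft in the bowl. Then empty the scoop cups that hang on the rack's rail with shallots in them into the bowl, so that every shallot ends up inside, and hang each emptied cup back on the upper rail. With all the shallots in, set the lid squarely on the bowl, its plug ring inside the rim, and leave the pepper mill, oil bottle and tumbler alone.

Things in the scene. Friction and masses are not known exactly. Their poses are not given: they have to be found in the camera images.
- rack: fixed steel worktop rack: two level round rails (10 mm thick, 540 mm long) one above the other, centre lines 210 and 130 mm above the worktop; posts at both ends, 229 mm tall. Origin on the worktop under the middle of the rails; y runs along the rails, -x is the side where cups hang (towards the robot)
- fork (a point): blade holder on the rack: two level prongs, 7 mm thick, centre lines 38 mm apart, that stick out 75 mm from the upper rail to the rack's -x and end in tips turned up to 14 mm above the prongs' centre lines. The point is midway between the prongs, 50 mm out from the rail, at the height of their centre lines; axes as the rack's
- blade: white hub with two steel blades, loose, 0.12 kg; hangs upright in the fork by its collar; raise it 20 to 30 mm to pass the tips (higher, the blades meet the prongs). Origin at the centre of the hub's lower end, z up: tube 28 mm thick, bore 20 mm, open below, 62 mm long; then the collar, 44 mm across, 5 mm thick. Blades reach 62 mm from the axis along +y and -y, 6 and 16 mm up
- blade_knob (a point): middle of the blade's round grip knob, 28 mm across, 26 mm tall, directly above the collar; 80 mm above the blade's origin. Its top is 93 mm above the origin
- bowl_floor (a point): foot of the drive shaft at the centre of the bowl's floor, 65 mm above the worktop; the seated blade's origin is here. Steel shaft 16.6 mm thick, 60 mm tall, top tapered to 6 mm. Clear bowl, round, inside 152 mm wide at the floor. z up; -y points to the motor housing, a fixed white box from 110 to 225 mm off the axis, 155 mm tall
- bowl_rim (a point): centre of the bowl's open mouth at rim height, 165 mm above the worktop; bowl 164 mm wide inside and 172 mm outside here. A loop handle stands 125 mm off the axis on the +x side, below the rim. The processor is fixed
- lid: the bowl's lid, loose, 0.18 kg, lying right way up on the worktop: clear disc 184 mm across, 5 mm thick, underside 10 mm above the origin; under it a plug ring 152 mm across, 10 mm deep, that goes inside the rim. Origin at the middle of the ring's lower edge, z up; seated, the origin is 10 mm below bowl_rim, at any yaw
- lid_grip (a point): middle of the lid's feed chute with its pusher, the block to grip: 58 mm along the lid's x, 42 mm along y, from 15 to 71 mm above the lid's origin; this point is at x = 30, y = 0, z = 45 mm in the lid's frame
- cup1: hanging aluminium scoop cup, loose, 0.14 kg, 56 mm wide, walls 3 mm, holding 0 to 2 shallots. Origin on its underside, z up, +x its back (to the rail), -x its pouring front. Flat floor and upright sides 75 mm high from x = -33 to 35 mm: grip across these sides, along y. From the floor's front edge the front wall slopes up and out at 35 degrees to the lip, with 30 mm cheeks beside it
- lip1 (a point): middle of cup1's pouring lip, the upper edge of its sloping front: x = -79, z = 32 mm in the cup's frame. Shallots roll out over it once the cup is tipped well past 35 degrees
- hook1 (a point): point in cup1's hook where the rail's centre line lies when it hangs: x = 41, z = 91 mm in the cup's frame. Hook 34 mm wide, top 100 mm above the cup's origin; its flared rear leg ends 70 mm above the origin, mouth 22 mm wide behind the back plate: raise the cup 30 mm or more to clear the rail. The cup's back leans on the lower rail
- cup2: another scoop cup just like cup1
- hook2 (a point): hook point of cup2, as hook1
- cup3: another scoop cup just like cup1
- hook3 (a point): hook point of cup3, as hook1
- shallot1a: whole shallot, loose: brown ball 38 mm across with a small pointed tip, 30 g, rolls freely; origin at the ball's centre. Starts in cup1; may be absent
- shallot1b: another shallot like shallot1a, starts in cup1; may be absent
- shallot2a: another shallot like shallot1a, starts in cup2; may be absent
- shallot2b: another shallot like shallot1a, starts in cup2; may be absent
- shallot3a: another shallot like shallot1a, starts in cup3; may be absent
- shallot3b: another shallot like shallot1a, starts in cup3; may be absent
- pepper_mill: dark wooden pepper mill, 52 mm across, 165 mm tall, loose, beyond the rack; to be left alone; origin under its base
- oil_bottle: green glass oil bottle, 64 mm across, 200 mm tall, loose, beyond the rack; to be left alone; origin under its base
- tumbler: glass tumbler, 72 mm across, 110 mm tall, loose, at the left; to be left alone; origin under its base

How it is judged:
By the outcome, as a careful person would: the job done as asked, in the order asked, and still so for the second after the job is handed in, with the robot touching nothing.
Of shallot1a, shallot1b, shallot2a, shallot2b, shallot3a, shallot3b only 3 to 5 are there at a start; the rules pass over those that are not, and their reading is None.
At some moment in a run one of lid may be knocked a few centimetres aside while the robot is not near it.
It also fails if it takes over 210 s, if anything falls off the work surface, if the arm or the gripper's body presses on something with over 40 N, if the wrist force passes 120 N, or if a joint passes its speed limit or range.

### The arm

A 7-joint arm with a two-finger parallel gripper is mounted at the origin on the work surface. World frame = base frame: x ahead of the robot, y to its left, z up, the work surface at z = 0. Lengths are in m, angles in rad, forces in N, time in s.
With the tool pointing down it reaches from about 0.425 to 0.925 m from the base axis. Payload 6.8 kg.
Tool frame: the origin (TCP) lies at the very end of the fingers, on their centre line; the grasp point (between the pads) lies 19 mm behind it (pinch_z is the distance from the TCP to the grasp point, in m); z points along the fingers, y is the line along which they close (so a half turn about z gives the same grasp; the last joint's range is limited). The gripper opens to 88 mm and grips with 3 to 60 N. Pads are 20 mm wide; open, the fingers measure 115 mm over their backs; the gripper's body (75 mm by 178 mm) begins 61 mm behind the grasp point.
Start: joints at [1.064, 0.477, 0.022, 1.555, -0.011, 1.109, -0.083], TCP at [0.262, -0.622, 0.223] pointing down, gripper open.
Joint ranges: [-2.96, 2.96], [-0.34, 2.1], [-1.41, 1.46], [0.24, 2.44], [-1.37, 4.51], [0.17, 1.92], [-2.96, 2.96]. Speed limits (rad/s): [2.39, 2.39, 3.14, 3.14, 3.14, 3.14, 3.14].

### API

Orientations are given as a rotation vector (axis times angle).
In Python, from rig import * gives the robot as it stands. Calls block until the motion is done:
- goto(position, orientation): joint-space move of the TCP to a pose.
- move_linear(position, rot=None, max_speed=0.15, stop_force=None): straight line of the TCP; rot=None keeps the orientation; max_speed is the mean speed in m/s. With stop_force (N) it stops when the force on the tool has changed by that much, and returns True; else False.
- move_joints(angles): joint-space move.
- open_gripper() and clamp(f_grip=None): open the fingers fully, or close them until they stop; f_grip is the grip in N (None keeps the last).
- pause(seconds).
- solve_ik(position, orientation): joint angles nearest the present ones, or None.
- sense(): the state.
- capture(name): name is "scene" or "top"; returns a dict with "color" (420x560x3 uint8, red, green, blue), "fx", "fy", "cx", "cy" (pixels), "rvec" (rotation vector, rad) and "tvec" (3), from world to camera coordinates, as OpenCV has them. Camera axes: x right, y down, z forward; pixel columns grow to the right and rows downward; lengths in m; the calibration is good to about 2 mm. A picture is of the moment at which its call begins. There is no depth.
A pose or a line that the arm cannot do raises MotionError and nothing moves.
- sign_off(): hands the job in; it is judged then, once.
Trained networks look in a picture, given as the dict that the camera call returned (one of the last four; its "shot" number tells which), for a name from the list of things; names that differ only in an ending like _2 or _b are one class to them, and where a whole thing is asked for, a point or a joint stands for the part that bears it (a point fixed in the world has none). Each returns a list of dicts, best first, with "p" (0 to 1); they miss things now and then, are a little off and sometimes report something else, mostly with a low value. They report only what shows in the picture. A call takes as long as a camera call.
- spot_in(picture, label): "xyz" ([x, y, z] in m, in world coordinates, good to about 4 mm: the middle of the surface that is visible of it).
- cut_out(picture, label): "region" (420x560 bool, what is visible of it).
The state is a dict: "clock": time; "joint_positions": joint angles; "qvel": joint speeds; "effort": joint torques, N m; "eef_pos": TCP position; "eef_rot": TCP orientation; "ft_force": force on the tool from outside, world axes, zero at the start; "moment": the same for the moment, N m; "grip_width": finger opening in m; "grasp_force": force on a finger pad.
Only numpy, scipy, OpenCV 4.12 (cv2) and the standard library are available. Lean on these libraries where they do the work, as an engineer would, in place of code of your own. Each camera call takes 0.05 s, during which the arm holds its last target. There are 200 camera calls.

## Working session

There is one attempt and no reset: what is moved stays moved. The work goes in short steps, each a Python script; the robot and the scene stay as the last script left them, time stands still between calls to the robot, and variables do not carry over. Pictures are saved under pics/ and viewed, at most 14 in all, crops included, and the job is handed in when it is done.

```bash
ls; mkdir -p pics
python3 - <<'E'
from rig import *
import cv2,numpy as np
s=sense();print(s['clock'],s['eef_pos'],s['eef_rot'],s['ft_force'])
for n in ("scene","top"):
    c=capture(n);cv2.imwrite(f'pics/{n}0.png',c['color'][:,:,::-1])
    R=cv2.Rodrigues(np.array(c['rvec']))[0];print(n,c['fx'],c['cx'],c['cy'],-R.T@np.array(c['tvec']),R.round(2).tolist())
    for l in "rack fork blade blade_knob bowl_floor bowl_rim lid lid_grip cup1 lip1 hook1 shallot1a pepper_mill oil_bottle tumbler".split():
        try:
            print(l,[(np.round(d['xyz'],3).tolist(),round(d['p'],2)) for d in spot_in(c,l)][:7])
        except Exception as e: print(l,repr(e)[:100])
print(sense()['clock'])
E
```

```text
pics
0.0 [ 0.26184963 -0.62148631  0.22169362] [-3.07763561e+00 -6.21939135e-01  7.79576690e-04] [ 0.55439423 -0.89151887 -0.61820995]
scene 438.2110090909851 269.6271134283318 209.08824259149532 [ 1.19236179 -0.21403719  0.95776352] [[0.41, 0.91, -0.02], [0.68, -0.32, -0.66], [-0.61, 0.26, -0.75]]
rack [([0.701, 0.079, 0.132], 0.64)]
fork [([0.698, 0.071, 0.135], 0.71), ([0.499, -0.379, 0.105], 0.54)]
blade [([0.677, -0.01, 0.215], 0.85)]
blade_knob [([0.68, -0.018, 0.214], 0.86)]
bowl_floor [([0.498, -0.375, 0.098], 0.69), ([0.612, 0.247, 0.158], 0.22)]
bowl_rim [([0.499, -0.378, 0.103], 0.92)]
lid [([0.462, -0.018, 0.018], 0.81)]
lid_grip [([0.459, -0.015, 0.017], 0.81)]
cup1 [([0.614, 0.243, 0.158], 0.8), ([0.584, 0.358, 0.158], 0.77), ([0.639, 0.121, 0.159], 0.72)]
lip1 [([0.645, 0.123, 0.161], 0.79), ([0.612, 0.248, 0.159], 0.27)]
hook1 [([0.642, 0.12, 0.16], 0.95), ([0.613, 0.248, 0.16], 0.87), ([0.584, 0.357, 0.163], 0.77)]
shallot1a []
pepper_mill [([0.784, -0.002, 0.106], 0.83)]
oil_bottle [([0.737, -0.271, 0.126], 0.77), ([0.586, 0.357, 0.164], 0.49), ([0.499, -0.376, 0.10
[... 451 characters left out ...]
66, 0.091], 0.58)]
bowl_rim [([0.465, -0.37, 0.086], 0.76), ([0.681, 0.102, 0.136], 0.52)]
lid [([0.463, -0.006, 0.016], 0.92)]
lid_grip [([0.463, -0.0, 0.013], 0.84), ([0.607, 0.251, 0.147], 0.21)]
cup1 [([0.575, 0.364, 0.151], 0.97), ([0.605, 0.25, 0.145], 0.91), ([0.652, 0.123, 0.137], 0.83)]
lip1 [([0.654, 0.127, 0.139], 0.58), ([0.465, -0.009, 0.014], 0.3)]
hook1 [([0.649, 0.128, 0.142], 0.95), ([0.572, 0.365, 0.149], 0.73), ([0.602, 0.245, 0.146], 0.63)]
shallot1a [([0.576, 0.367, 0.152], 0.54)]
pepper_mill [([0.759, 0.003, 0.147], 0.72)]
oil_bottle [([0.709, -0.26, 0.131], 0.79), ([0.464, -0.364, 0.093], 0.67), ([0.333, 0.452, 0.066], 0.58)]
tumbler [([0.336, 0.448, 0.065], 0.68)]
1.6
```

View pics/scene0.png

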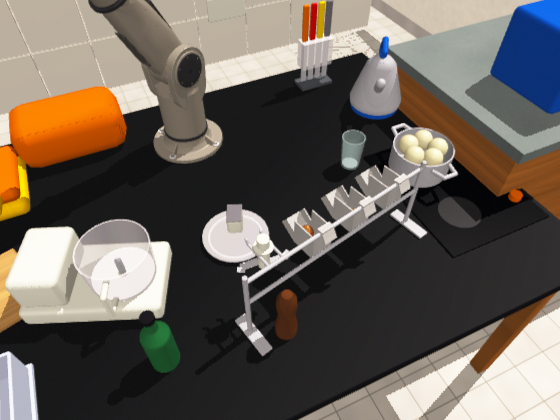

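View pics/top0.png

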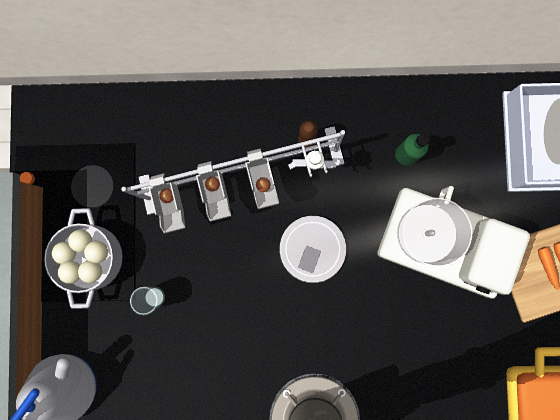

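The top picture shows the rack running from (125,188) to (343,132), with cups near (170,205), (213,190) and (263,180) that each show a shallot. The blade knob is at (315,158), the lid at (312,249) and the bowl with its shaft at (433,232). I'll zoom in on these.

Run:
```python
import cv2,numpy as np
t=cv2.imread('pics/top0.png');s=cv2.imread('pics/scene0.png')
cv2.imwrite('pics/z1.png',cv2.resize(t[120:240,115:355],(800,400),interpolation=cv2.INTER_CUBIC))
cv2.imwrite('pics/z2.png',cv2.resize(s[150:350,230:440],(630,600),interpolation=cv2.INTER_CUBIC))
a=cv2.resize(t[180:300,380:540],(480,360),interpolation=cv2.INTER_CUBIC)
b=cv2.resize(t[210:290,275:350],(338,360),interpolation=cv2.INTER_CUBIC)[:,:320]
cv2.imwrite('pics/z3.png',np.hstack([a,b]))
```

```text
(no output)
```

View pics/z1.png

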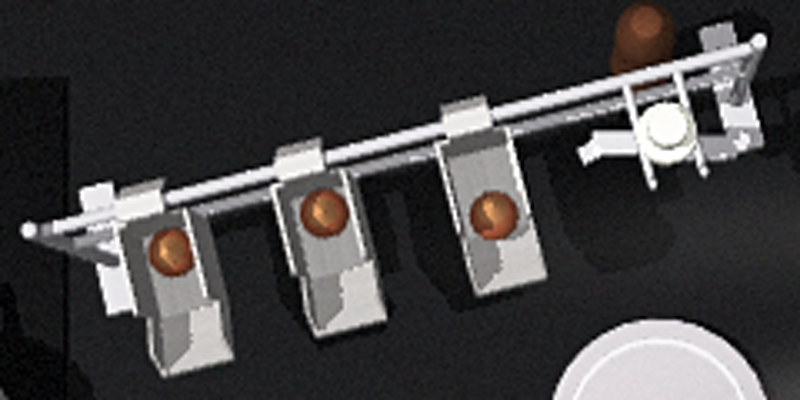

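View pics/z2.png

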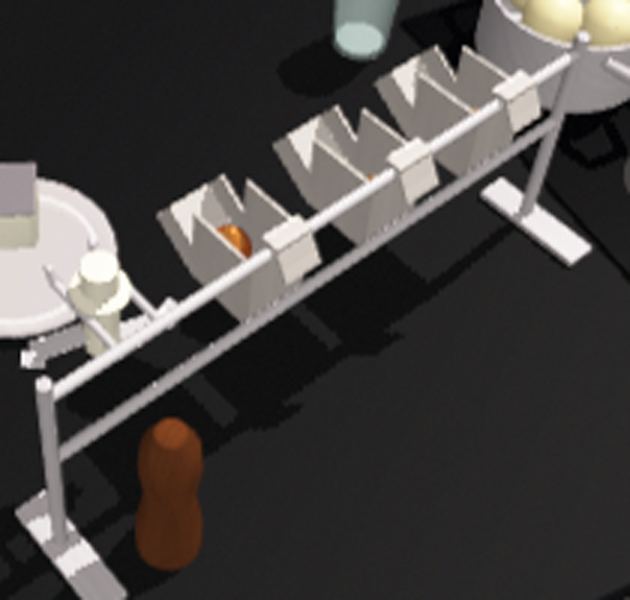

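View pics/z3.png

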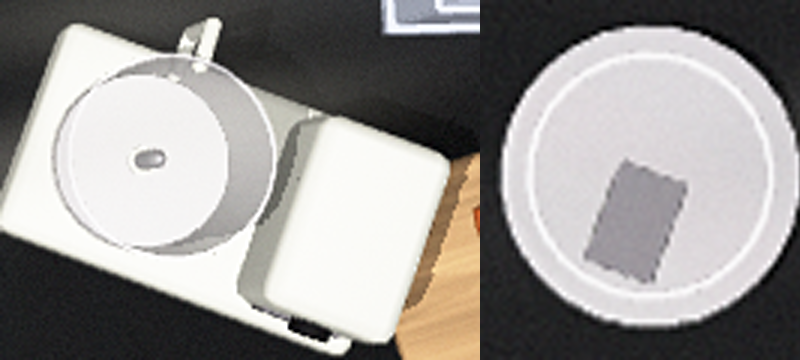

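Each cup shows one shallot, in the enlarged top crop at (172,250), (324,212) and (493,215). The blade hangs with its knob at (668,126) and its blades along the rail. The lid's chute is at (637,220) in the third crop. I'll triangulate from hand-picked features, then overlay the models to check.

```bash
cat > h.py <<'E'
import numpy as np,cv2
from scipy.spatial.transform import Rotation as Ro
def cam(c):
    R=cv2.Rodrigues(np.array(c['rvec'],float))[0];t=np.array(c['tvec'],float)
    K=np.array([[c['fx'],0,c['cx']],[0,c['fy'],c['cy']],[0,0,1.]]);return K,R,t
def proj(c,P):
    K,R,t=cam(c);p=(K@(R@np.atleast_2d(P).T+t[:,None]));return (p[:2]/p[2]).T
def onz(c,uv,z):
    K,R,t=cam(c);o=-R.T@t;d=R.T@np.linalg.solve(K,[uv[0],uv[1],1.]);return o+d*(z-o[2])/d[2]
def tri(c1,u1,c2,u2):
    A=[];b=[]
    for c,u in((c1,u1),(c2,u2)):
        K,R,t=cam(c);o=-R.T@t;d=R.T@np.linalg.solve(K,[u[0],u[1],1.]);d/=np.linalg.norm(d)
        M=np.eye(3)-np.outer(d,d);A.append(M);b.append(M@o)
    A=np.vstack(A);b=np.hstack(b);x=np.linalg.lstsq(A,b,rcond=None)[0];return x,np.linalg.norm(A@x-b)
def unc(p,s,o):return ((p[0]+.5)/s-.5+o[0],(p[1]+.5)/s-.5+o[1])
E
cat > m.py <<'E'
from rig import *
from h import *
import pickle
T=capture("top");S=capture("scene");pickle.dump((T,S),open('c.pkl','wb'))
t=lambda x,y:unc((x,y),800/240,(115,120)); s=lambda x,y:unc((x,y),3,(230,150)); q=lambda x,y:unc((x,y),3,(380,180)); l=lambda x,y:unc((x-480,y),4.5,(275,210))
for n,a,b in(("postL",t(30,229),s(583,40)),("postR",t(758,40),s(43,383)),("knobtop",t(668,126),s(99,263))):
    x,e=tri(T,a,S,b);print(n,x.round(4),round(e,4))
for n,a in(("hA",t(140,202)),("hB",t(300,158)),("hC",t(466,116))):print(n,onz(T,a,.215).round(4))
for n,a in(("L",t(30,229)),("R",t(758,40))):print(n,onz(T,a,.229).round(4))
print("rim",onz(T,q(172,153),.165),"foot",onz(T,q(138,160),.065))
print('grip',[onz(T,l(*p),.071).round(4).tolist() for p in((625,158),(689,184),(651,285),(584,258))])
for c,n in((T,'T'),(S,'S')):
    for lab in('lid','bowl_rim','cup1','shallot1a'):
        for d in cut_out(c,lab):
            m=d['region'].astype(np.uint8);k=max(cv2.findContours(m,0,1)[0],key=cv2.contourArea)
            (u,v),ax,an=cv2.fitEllipse(k);print(n,lab,round(d['p'],2),(round(u,1),round(v,1)),np.round(ax,1),m.sum())
            if lab=='lid':print('   lid xy on z .0125',onz(c,(u,v),.0125).round(4))
E
python3 m.py
```

```text
postL [0.6137 0.4496 0.2216] 0.0008
postR [ 0.7375 -0.0771  0.2271] 0.0001
knobtop [ 0.6739 -0.0096  0.2439] 0.0013
hA [0.6321 0.3712 0.215 ]
hB [0.6616 0.2548 0.215 ]
hC [0.6895 0.1341 0.215 ]
L [0.6125 0.4467 0.229 ]
R [ 0.737 -0.077  0.229]
rim [ 0.49835083 -0.30978336  0.165     ] foot [ 0.49630083 -0.30664276  0.065     ]
grip [[0.4716, 0.0092, 0.071], [0.4556, -0.028, 0.071], [0.397, -0.0043, 0.071], [0.4135, 0.0346, 0.071]]
T lid 0.65 (312.3, 248.3) [65.  65.5] 3436
   lid xy on z .0125 [ 0.4622 -0.0071  0.0125]
T lid 0.52 (309.4, 160.8) [16.2 36.3] 485
   lid xy on z .0125 [ 0.706  -0.005   0.0125]
T bowl_rim 0.76 (452.6, 242.1) [ 88.1 160.6] 10428
T bowl_rim 0.24 (166.6, 203.5) [29.8 61.8] 1323
T bowl_rim 0.17 (307.6, 130.5) [17.2 22.4] 319
T cup1 0.94 (261.4, 180.0) [24.5 65. ] 1104
T cup1 0.74 (213.0, 192.4) [26.4 63.3] 1157
T cup1 0.57 (262.9, 184.3) [13.7 14.2] 172
T cup1 0.56 (166.7, 204.1) [28.  61.4] 1186
S lid 0.71 (232.5, 234.3) [53.5 63.3] 2632
   lid xy on z .0125 [ 0.4614 -0.0132  0.0125]
S lid 0.35 (309.5, 231.2) [37.9 50.1] 1392
   lid xy on z .0125 [0.5412 0.1835 0.0125]
S bowl_rim 0.59 (89.4, 274.3) [104.6 175. ] 13998
S bowl_rim 0.2 (264.4, 248.5) [19.  31.2] 701
S cup1 0.84 (309.6, 231.4) [37.6 49.8] 1381
S cup1 0.65 (347.5, 206.1) [36.6 49.3] 1363
```

Triangulation matches the stated heights: knob top at 0.244 against 0.2445, post tops at about 0.225 against 0.229. Next is an overlay of the bowl in both views, plus IK checks for the pouring poses.

```bash
cat > o.py <<'E'
from rig import *
from h import *
import pickle
T,S=pickle.load(open('c.pkl','rb'))
B=np.array([.4973,-.3085])
a=np.linspace(0,2*np.pi,60)
out=[]
for c,(x,y,w,h) in((T,(395,180,100,110)),(S,(60,205,110,121))):
    k=400/w;im=cv2.resize(c['color'][y:y+h,x:x+w,::-1],None,fx=k,fy=k,interpolation=cv2.INTER_CUBIC)
    for z,r,col in((.165,.086,(0,0,255)),(.165,.082,(0,160,255)),(.065,.076,(0,255,0)),(.125,.003,(255,0,0)),(.065,.0083,(255,0,255))):
        P=np.c_[B[0]+r*np.cos(a),B[1]+r*np.sin(a),0*a+z];uv=((proj(c,P)-[x,y]+.5)*k-.5).round().astype(int)
        cv2.polylines(im,[uv.reshape(-1,1,2)],1,col,1)
    out.append(cv2.resize(im,(400,440)))
cv2.imwrite('pics/ov.png',np.hstack(out))
# IK
psi=.2334
def tool(yaw,tilt):  # cup yaw, tilt; tool y along cup y
    C=Ro.from_euler('z',yaw)*Ro.from_euler('y',-tilt)   # cup frame: x->up with tilt
    return C
F=Ro.from_matrix(np.diag([-1,1,-1.]));F2=Ro.from_matrix(np.diag([1,-1,-1.]))
print(sense()['clock'])
for yaw in np.radians(np.arange(-180,180,15)):
    r=[]
    for FF in(F,F2):
        for t in(0,40,65,85):
            C=tool(yaw,np.radians(t)); lip=np.array([*(B+.045*np.array([np.cos(yaw),np.sin(yaw)])),.175])
            org=lip-C.apply([-.079,0,.032]); p=org+C.apply([0,0,.040]); q=solve_ik(p,(C*FF).as_rotvec())
            r.append('-' if q is None else 'Y')
    print(round(np.degrees(yaw)),''.join(r))
E
python3 o.py
```

```text
2.1
-180 YY--YY--
-165 YYYYYYYY
-150 YYYYYYYY
-135 YYYYYYYY
-120 YYYYYYYY
-105 YYYYYYYY
-90 YYYYYYYY
-75 YYYYYYYY
-60 YYYYYYY-
-45 YYY-YYY-
-30 YYY-YYY-
-15 YYY-YYY-
0 YYYYYYYY
15 YYYYYYYY
30 YYYYYYYY
45 YYYYYYYY
60 YYYYYYYY
75 YYYYYYYY
90 YYYYYYYY
105 YYY-YYY-
120 YY--YY--
135 YY--YY--
150 YY--YY--
165 YY--YY--
```

View pics/ov.png

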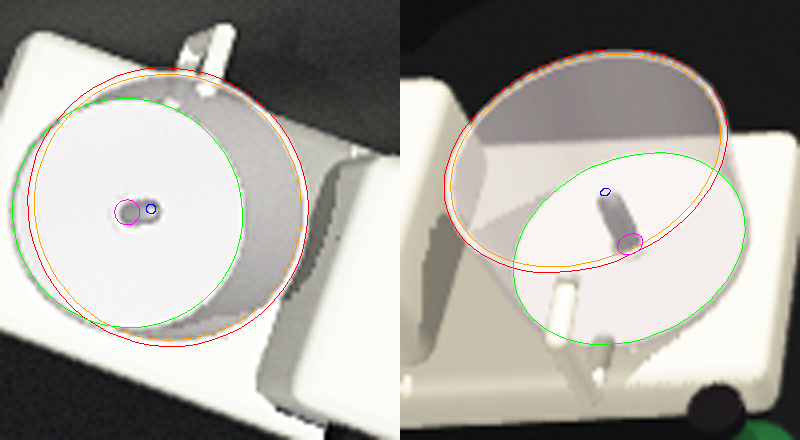

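The overlay fits to about 1 px in both views, with the rim, floor and shaft foot matching near (128,212) and (630,244). Pouring poses are reachable at the cup's own yaw. I'll do the blade first.

```bash
cat >> h.py <<'E'
B=np.array([.4973,-.3085]);PSI=.2334;O=np.array([.6748,.1849])
RX=np.array([np.cos(PSI),np.sin(PSI)]);RY=np.array([-RX[1],RX[0]])
FL=[Ro.from_matrix(np.diag([-1,1,-1.])),Ro.from_matrix(np.diag([1,-1,-1.]))]
def rot(yaw,tilt=0,f=0):return (Ro.from_euler('z',yaw)*Ro.from_euler('y',-tilt)*FL[f]).as_rotvec()
E
cat > b.py <<'E'
from rig import *
from h import *
k=np.array([.6739,-.0096]);z0=.1515
for f in(0,1):
    for p in([*k,.25],[*B,.3]):print(f,np.round(solve_ik(p,rot(PSI,0,f)),2))
f=min((0,1),key=lambda f:abs(solve_ik([*k,.25],rot(PSI,0,f))[6]));print('f',f)
r=rot(PSI,0,f)
open_gripper()
goto([*k,.33],r); move_linear([*k,z0+.071],max_speed=.12)
clamp(25);s=sense();print('w',s['grip_width'],s['grasp_force'],s['clock'])
move_linear([*k,z0+.071+.025],max_speed=.08)
o=k-RX*.08
move_linear([*o,z0+.096],max_speed=.12)
move_linear([*o,.36],max_speed=.2)
s=sense();print('w',s['grip_width'],s['ft_force'],s['clock'])
c=capture('scene');t=capture('top')
im=np.hstack([cv2.resize(c['color'][60:340,160:440],(400,400)),cv2.resize(t['color'][90:330,220:460],(400,400))])
cv2.imwrite('pics/b1.png',im[:,:,::-1])
E
python3 b.py
```

```text
0 [ 0.42  0.56 -0.74  1.49  0.39  1.25  1.43]
0 [ 0.97  0.34 -0.67  1.65  0.22  1.23  2.06]
1 [ 0.14  0.48 -0.32  1.51  0.16  1.18 -1.54]
1 [ 0.5   0.27 -0.07  1.68  0.02  1.2  -0.91]
f 0
w 0.02784959251092812 24.999960958957672 6.9583
w 0.027728709721891537 [-0.26302774 -0.46455894 -2.18919494] 8.95
```

View pics/b1.png

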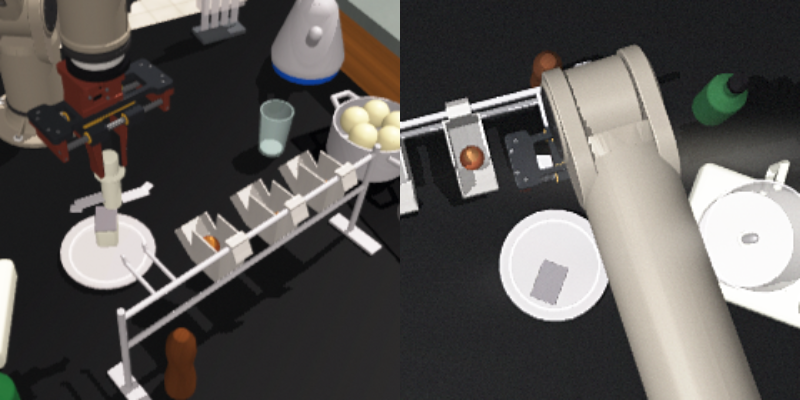

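The blade is held upright by the knob, at (110,170) in the left half, and is clear of the fork. Now I'll put it on the shaft.

```bash
cat > b2.py <<'E'
from rig import *
from h import *
r=rot(PSI,0,0)
goto([*B,.36],r)
move_linear([*B,.216],max_speed=.2)   # blade origin .145
h=move_linear([*B,.137],max_speed=.04,stop_force=12);s=sense();print(h,s['eef_pos'],s['ft_force'],s['moment'],s['grip_width'])
if not h or s['eef_pos'][2]<.142:
    h=move_linear([*B,.129],max_speed=.02,stop_force=25);s=sense();print(h,s['eef_pos'],s['ft_force'],s['clock'])
E
python3 b2.py
```

```text
False [ 0.49742526 -0.30856251  0.13720385] [-0.75488028 -0.2214732  -1.38125329] [ 0.02477649 -0.11195429 -0.01882228] 0.027460241845252756
True [ 0.49760777 -0.30864651  0.13590652] [-1.581097    0.48776894  6.56448871] 13.45
```

The push stopped at TCP z = 0.136, which is exactly the seated height. I'll release it and start on the first cup, the one nearest the fork.

```bash
cat > cup.py <<'E'
from rig import *
from h import *
import sys
GX=-.002;GZ=.040;FF=0
def pose(yaw,tilt,lip=None,org=None):
    C=Ro.from_euler('z',yaw)*Ro.from_euler('y',-tilt)
    if org is None: org=np.array(lip)-C.apply([-.079,0,.032])
    return np.array(org)+C.apply([GX,0,GZ]),(C*FL[FF]).as_rotvec()
def orgh(y,dx=0,dz=0):return np.array([*(O+RX*(-.041+dx)+RY*y),.119+dz])
def st(n):
    s=sense();print(n,round(s['clock'],1),s['eef_pos'].round(4),'w',round(s['grip_width'],4),'F',s['ft_force'].round(1))
def grab(y):
    p,r=pose(PSI,0,org=orgh(y)); up=p.copy();up[2]=.33
    goto(up,r);move_linear(p,max_speed=.15);clamp(30);st('grip')
    move_linear(pose(PSI,0,org=orgh(y,0,.045))[0],max_speed=.1)
    move_linear(pose(PSI,0,org=orgh(y,-.09,.045))[0],max_speed=.15)
    a=pose(PSI,-.15,org=orgh(y,-.10,.13));move_linear(a[0],a[1],max_speed=.15);st('out')
def lipat(z,off=.05):return [*(B+off*RX),z]
def pour():
    a=pose(PSI,-.15,lip=lipat(.26));move_linear(a[0],a[1],max_speed=.25);st('over')
    for t,z in((20,.19),(35,.172),(50,.172),(65,.172),(80,.175)):
        a=pose(PSI,np.radians(t),lip=lipat(z));move_linear(a[0],a[1],max_speed=.07 if t>25 else .12);pause(.15)
    pause(.6);st('poured')
def shot(n):
    c=capture('scene');t=capture('top')
    cv2.imwrite(f'pics/{n}.png',np.hstack([cv2.resize(c['color'],(400,300)),cv2.resize(t['color'][100:340,180:500],(400,300))])[:,:,::-1])
E
python3 - <<'E'
from cup import *
open_gripper();move_linear([*B,.33],max_speed=.25);st('rel')
grab(-.0528)
pour()
shot('p1')
E
```

```text
rel 15.4 [ 0.4965 -0.3083  0.3286] w 0.0874 F [-0.7  0.1 -0.4]
grip 19.0 [0.645  0.124  0.1592] w 0.056 F [-0.2  1.5  2.2]
out 21.1 [0.5537 0.1019 0.288 ] w 0.0561 F [-0.1  0.2 -1.9]
over 22.8 [ 0.6215 -0.2771  0.2568] w 0.0562 F [ 0.6  0.6 -1.7]Traceback (most recent call last):
  File "<stdin>", line 4, in <module>
  File "cup.py", line 22, in pour
    a=pose(PSI,np.radians(t),lip=lipat(z));move_linear(a[0],a[1],max_speed=.07 if t>25 else .12);pause(.15)
                                           ~~~~~~~~~~~^^^^^^^^^^^^^^^^^^^^^^^^^^^^^^^^^^^^^^^^^^
rig.MotionError: the arm cannot follow that straight line within its joint ranges
```

```bash
ls pics
```

```text
b1.png
ov.png
scene0.png
top0.png
z1.png
z2.png
z3.png
```

Run:
```python
from cup import *
import cup
st('now');print(sense()['joint_positions'].round(2))
for f in(0,1):
  cup.FF=f
  for yaw in(-.3,PSI,.7,1.2):
    for t in(0,20,40,60,80):
        h=np.array([np.cos(yaw),np.sin(yaw)])
        q=solve_ik(*pose(yaw,np.radians(t),lip=[*(B+.05*h),.175]));print(f,yaw,t,None if q is None else np.round(q,2).tolist())
```

```text
now 24.8 [ 0.5901 -0.286   0.2378] w 0.0557 F [ 0.3  0.1 -1.3]
[ 1.67  0.71 -1.34  2.04  0.25  0.25  2.23]
0 -0.3 0 [0.91, 0.69, -0.78, 1.46, 0.5, 1.2, 1.33]
0 -0.3 20 [1.09, 0.51, -0.86, 1.76, 0.54, 0.74, 1.28]
0 -0.3 40 [1.15, 0.34, -0.78, 2.04, 0.67, 0.19, 1.13]
0 -0.3 60 [1.52, 0.49, -1.16, 2.28, 2.82, 0.42, -0.84]
0 -0.3 80 None
0 0.2334 0 [0.85, 0.65, -0.79, 1.54, 0.49, 1.16, 1.77]
0 0.2334 20 [1.12, 0.53, -0.91, 1.76, 0.32, 0.76, 1.94]
0 0.2334 40 [1.51, 0.59, -1.21, 1.95, 0.24, 0.4, 2.14]
0 0.2334 60 [0.07, 0.47, 0.85, 2.21, 4.48, 1.17, -2.33]
0 0.2334 80 [1.03, 0.53, -0.18, 2.26, 4.35, 1.17, -1.88]
0 0.7 0 [0.92, 0.64, -0.96, 1.65, 0.56, 1.16, 2.1]
0 0.7 20 [1.27, 0.66, -1.19, 1.75, 0.41, 0.92, 2.29]
0 0.7 40 [1.48, 0.66, -1.18, 1.85, -0.06, 0.71, 2.8]
0 0.7 60 [0.63, 0.48, 0.23, 1.97, -1.31, 1.23, -2.33]
0 0.7 80 [1.22, 0.68, -0.38, 1.95, -1.31, 1.25, -2.16]
0 1.2 0 [1.07, 0.64, -1.18, 1.78, 0.65, 1.17, 2.45]
0 1.2 20 [1.35, 0.8, -1.39, 1.75, 0.5, 1.13, 2.65]
0 1.2 40 [-0.15, 0.85, 1.27, 1.82, -1.23, 1.8, -2.07]
0 1.2 60 [0.22, 0.78, 0.85, 1.76, -1.22, 1.87, -2.05]
0 1.2 80
[... 393 characters left out ...]
 0.2334 40 [0.07, 0.34, 0.64, 2.04, -1.26, 0.75, 0.25]
1 0.2334 60 [1.65, 0.62, -1.14, 2.12, -1.31, 0.29, 0.65]
1 0.2334 80 [0.22, 0.74, 0.85, 2.31, 4.21, 1.75, 1.09]
1 0.7 0 [-0.32, 0.58, 0.85, 1.73, -0.5, 1.05, -0.17]
1 0.7 20 [0.72, 0.39, -0.35, 1.79, -0.24, 0.84, -0.32]
1 0.7 40 [0.97, 0.4, -0.43, 1.88, -0.72, 0.82, 0.21]
1 0.7 60 [1.42, 0.6, -0.81, 1.92, -0.88, 0.84, 0.51]
1 0.7 80 [1.63, 0.89, -0.97, 1.93, -0.96, 0.91, 0.74]
1 1.2 0 [-0.55, 0.59, 1.1, 1.89, -0.6, 1.05, 0.43]
1 1.2 20 [0.66, 0.38, -0.28, 1.8, -0.29, 1.01, 0.19]
1 1.2 40 [1.03, 0.51, -0.54, 1.74, -0.48, 1.13, 0.41]
1 1.2 60 [1.27, 0.71, -0.71, 1.68, -0.59, 1.27, 0.54]
1 1.2 80 [1.35, 0.91, -0.73, 1.62, -0.72, 1.43, 0.65]
```

The tilt needs a different wrist branch. With f=1 and yaw of about 1 to 1.5 the whole pour is smooth, and in this grip that is the same pose with joint 7 minus π. I'll go up and look for it.

Run:
```python
from cup import *
import cup
a=pose(PSI,-.1,lip=lipat(.33));move_linear(a[0],a[1],max_speed=.15);st('up');print(sense()['joint_positions'].round(2))
cup.FF=1
for yaw in(1.2,1.4,1.6,1.8):
    h=np.array([np.cos(yaw),np.sin(yaw)])
    for t,z in((0,.33),(15,.3),(30,.25),(20,.175),(40,.175),(60,.175),(80,.175)):
        q=solve_ik(*pose(yaw,np.radians(t),lip=[*(B+.05*h),z]));print(yaw,t,z,None if q is None else np.round(q,2).tolist())
```

```text
up 26.0 [ 0.6212 -0.2788  0.3307] w 0.056 F [ 0.3 -0.5 -1.5]
[ 0.83  0.6  -0.88  1.29  0.48  1.55  1.79]
1.2 0 0.33 [0.67, 0.27, -0.55, 1.62, 0.15, 1.29, -0.27]
1.2 15 0.3 [0.85, 0.3, -0.58, 1.64, -0.1, 1.23, -0.04]
1.2 30 0.25 [1.02, 0.39, -0.62, 1.68, -0.32, 1.19, 0.19]
1.2 20 0.175 [0.9, 0.43, -0.59, 1.78, -0.14, 1.0, 0.06]
1.2 40 0.175 [1.11, 0.53, -0.65, 1.73, -0.42, 1.11, 0.36]
1.2 60 0.175 [1.23, 0.69, -0.65, 1.68, -0.62, 1.28, 0.57]
1.2 80 0.175 [1.26, 0.86, -0.59, 1.62, -0.81, 1.49, 0.73]
1.4 0 0.33 [0.74, 0.24, -0.61, 1.67, 0.14, 1.28, -0.07]
1.4 15 0.3 [0.89, 0.29, -0.62, 1.65, -0.09, 1.28, 0.14]
1.4 30 0.25 [1.02, 0.41, -0.64, 1.66, -0.28, 1.28, 0.33]
1.4 20 0.175 [0.93, 0.43, -0.63, 1.78, -0.11, 1.06, 0.22]
1.4 40 0.175 [1.09, 0.57, -0.65, 1.69, -0.35, 1.24, 0.46]
1.4 60 0.175 [1.16, 0.73, -0.62, 1.59, -0.53, 1.44, 0.61]
1.4 80 0.175 [1.16, 0.9, -0.54, 1.5, -0.72, 1.67, 0.72]
1.6 0 0.33 [0.81, 0.2, -0.67, 1.72, 0.13, 1.27, 0.15]
1.6 15 0.3 [0.93, 0.29, -0.66, 1.67, -0.08, 1.33, 0.33]
1.6 30 0.25 [1.02, 0.43, -0.66, 1.63, -0.22, 1.38, 0.47]
1.6 20 0.175 [0.95, 0.44, -0.66, 1.78, -0.07, 1.13, 0.38]
1.6 40 0.175 [1.06, 0.59, -0.65, 1.64, -0.27, 1.36, 0.57]
1.6 60 0.175 [1.09, 0.77, -0.6, 1.51, -0.44, 1.59, 0.67]
1.6 80 0.175 [1.08, 0.95, -0.51, 1.39, -0.63, 1.83, 0.73]
1.8 0 0.33 [0.9, 0.16, -0.72, 1.76, 0.11, 1.26, 0.38]
1.8 15 0.3 [0.97, 0.29, -0.7, 1.68, -0.05, 1.37, 0.52]
1.8 30 0.25 [1.01, 0.45, -0.67, 1.61, -0.16, 1.46, 0.62]
1.8 20 0.175 [0.97, 0.44, -0.69, 1.78, -0.02, 1.19, 0.55]
1.8 40 0.175 [1.03, 0.62, -0.65, 1.6, -0.19, 1.46, 0.68]
1.8 60 0.175 [1.03, 0.8, -0.58, 1.43, -0.35, 1.73, 0.74]
1.8 80 0.175 [1.23, 1.16, -1.0, 1.27, -0.28, 1.89, 0.46]
```

```bash
cat >> cup.py <<'E'
PY=1.6;PH=np.array([np.cos(PY),np.sin(PY)])
def pp(t,z):return pose(PY,np.radians(t),lip=[*(B+.05*PH),z])
def tip():
    for t,z,v in((25,.20,.12),(35,.172,.08),(45,.172,.06),(55,.172,.06),(68,.172,.08)):
        a=pp(t,z);move_linear(a[0],a[1],max_speed=v)
    pause(.8);st('poured')
E
python3 - <<'E'
from cup import *
import cup
q0=sense()['joint_positions']
cup.FF=1;q=np.array(solve_ik(*pp(15,.30)));q[6]-=np.pi;cup.FF=0
print(q.round(2));move_joints(q.tolist());st('spun');print(pp(15,.3)[0])
np.save('q0.npy',q0)
tip();shot('p1')
E
```

```text
[ 0.93  0.29 -0.66  1.67 -0.08  1.33 -2.81]
spun 29.8 [ 0.4938 -0.1862  0.3277] w 0.056 F [ 0.2 -0.4 -1.5]
[ 0.49372873 -0.18624641  0.32765647]
poured 33.0 [ 0.4952 -0.2371  0.2463] w 0.0556 F [ 0.3 -0.3 -1.3]
```

View pics/p1.png

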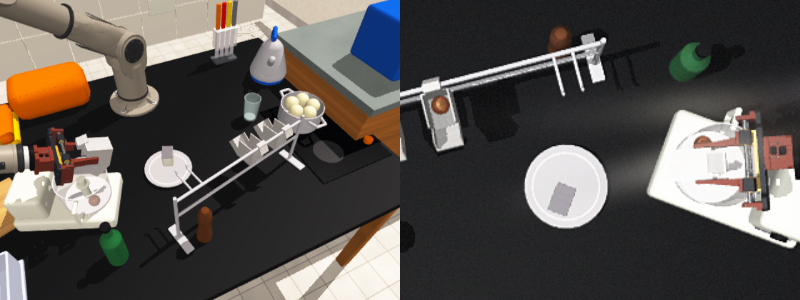

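The shallot is in the bowl, at (703,143) in the right half, and the wrist force reads the empty cup's weight. I'll hang the cup back.

```bash
cat >> cup.py <<'E'
def hang(y):
    a=pose(PSI,0,org=orgh(y,-.10,.13));move_linear(a[0],a[1],max_speed=.3)
    move_linear(pose(PSI,0,org=orgh(y,-.09,.045))[0],max_speed=.2)
    h=move_linear(pose(PSI,0,org=orgh(y,0,.045))[0],max_speed=.12,stop_force=8);st(f'at rail {h}')
    if h:return
    h=move_linear(pose(PSI,0,org=orgh(y,0,.001))[0],max_speed=.05,stop_force=6);st(f'down {h}')
def leave(y):
    open_gripper();p=pose(PSI,0,org=orgh(y))[0];p[2]=.33;move_linear(p,max_speed=.25)
E
python3 - <<'E'
from cup import *
a=pp(10,.30);move_linear(a[0],a[1],max_speed=.25)
move_joints(np.load('q0.npy').tolist());st('back')
hang(-.0528);shot('p2')
E
```

```text
back 38.1 [ 0.6212 -0.2788  0.3307] w 0.0563 F [-0.4 -1.3 -0.8]
at rail False 41.1 [0.6452 0.1237 0.2043] w 0.056 F [ 0.5 -0.4 -0.9]
down False 42.1 [0.6453 0.1237 0.1603] w 0.0561 F [ 0.   0.1 -1.6]
```

View pics/p2.png

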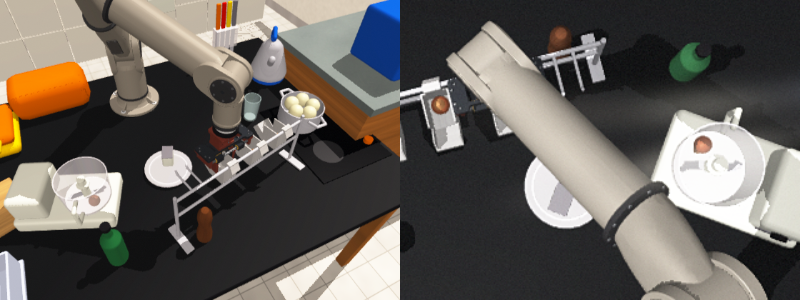

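The first cup sits on the rail and the bowl holds its shallot. I'll do the second cup with the other wrist branch.

```bash
cat > c2.py <<'E'
from cup import *
import cup,sys
y=float(sys.argv[1]);n=sys.argv[2]
st('start');cup.FF=0;leave(float(sys.argv[3]));cup.FF=1
grab(y)
print(sense()['joint_positions'].round(2))
try:
    a=pp(0,.33);move_linear(a[0],a[1],max_speed=.22);st('over');print(sense()['joint_positions'].round(2))
except MotionError as e:
    print('E',e);a=pose(PY-.7,0,lip=[*(B+.15*PH),.34])
    goto(*a);a=pp(0,.33);move_linear(a[0],a[1],max_speed=.2);st('over2')
tip()
a=pp(10,.30);move_linear(a[0],a[1],max_speed=.25);st('up')
shot(n)
E
python3 c2.py .071 p3 -.0528
```

```text
start 42.2 [0.6452 0.1237 0.1603] w 0.0559 F [-0.1  0.2 -0.6]
grip 48.2 [0.6162 0.2449 0.1593] w 0.0557 F [-3.1  1.9  1.3]
out 50.3 [0.5251 0.2222 0.2878] w 0.0563 F [ 0.2 -0.4 -1.9]
[-0.2   0.36 -0.38  1.6   0.09  1.34 -1.93]
over 52.3 [ 0.4936 -0.1807  0.3379] w 0.0557 F [ 0.7  0.9 -1.7]
[ 0.49  0.15 -0.3   1.74  0.05  1.25  0.22]
poured 55.6 [ 0.4952 -0.2371  0.2463] w 0.056 F [-0.5  0.2 -1.6]
up 56.7 [ 0.4931 -0.185   0.3206] w 0.056 F [-0.8 -1.4 -2.2]
```

View pics/p3.png

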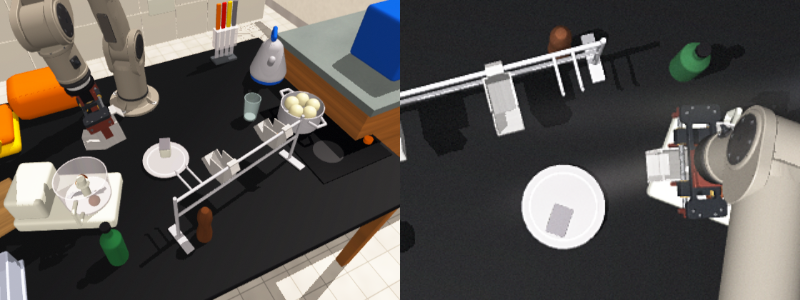

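The lid was knocked in this shot: its centre is now near (563,207) in the right half, where it was (566,187). Before going back I need to check that the second shallot left the cup.

Run:
```python
from rig import *
from h import *
c=capture('scene')
for d in cut_out(c,'shallot1a'):
    m=d['region'];v,u=np.nonzero(m);print('cut',round(d['p'],2),u.mean(),v.mean(),m.sum())
im=cv2.resize(c['color'][130:310,50:210],(640,720)[0:1]+(560,),interpolation=cv2.INTER_CUBIC)
cv2.imwrite('pics/p4.png',im[:,:,::-1])
```

```text
(no output)
```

View pics/p4.png

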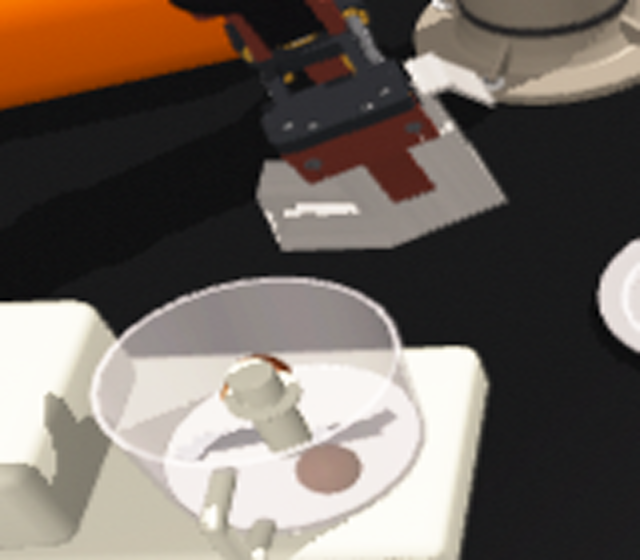

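Both shallots are in the bowl, at (330,467) and behind the knob at (260,365). I'll hang cup 2 and do the third.

```bash
python3 - <<'E' && python3 c2.py .191 p5 .071
from cup import *
import cup
cup.FF=1;hang(.071)
assert abs(sense()['eef_pos'][2]-.1603)<.004
E
```

```text
at rail False 60.5 [0.6165 0.2441 0.2043] w 0.0562 F [-1.3  0.1 -1.8]
down False 61.6 [0.6166 0.2442 0.1603] w 0.056 F [-0.1 -0.7 -2.1]
start 61.6 [0.6166 0.2442 0.1603] w 0.056 F [-0.1 -0.7 -2.1]
grip 65.5 [0.5885 0.3614 0.1592] w 0.0558 F [-0.6  0.9  1.6]
out 67.6 [0.4974 0.3388 0.2879] w 0.0558 F [-0.2 -0.5 -2.1]
[-0.33  0.43 -0.47  1.52  0.11  1.36 -2.14]
over 70.1 [ 0.4936 -0.1808  0.338 ] w 0.0559 F [ 0.5 -0.3 -1.7]
[ 0.53  0.16 -0.34  1.74  0.06  1.25  0.21]
poured 73.4 [ 0.4952 -0.2371  0.2463] w 0.0557 F [ 0.6  0.3 -1.2]
up 74.5 [ 0.4931 -0.185   0.3206] w 0.0563 F [-0.4 -0.  -1.8]
```

View pics/p5.png

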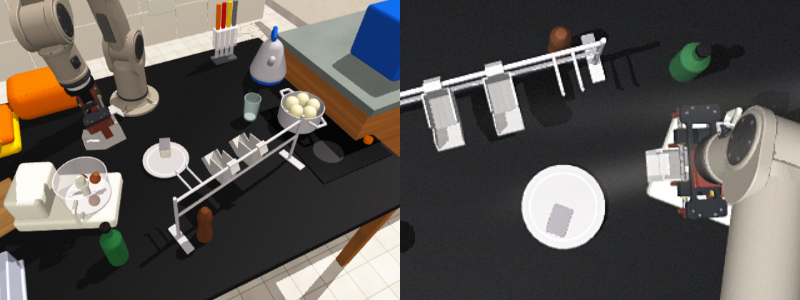

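The third shallot is in too, at (96,177) in the left half. I'll hang cup 3, then look at the bowl and the lid with the arm clear.

```bash
cat > l.py <<'E'
from cup import *
import cup,pickle
cup.FF=1;hang(.191);assert abs(sense()['eef_pos'][2]-.1603)<.004
leave(.191);st('left')
T=capture('top');S=capture('scene');pickle.dump((T,S),open('c2.pkl','wb'))
for c in(T,S):
    for d in cut_out(c,'lid')[:2]:
        m=d['region'].astype(np.uint8);k=max(cv2.findContours(m,0,1)[0],key=cv2.contourArea);e=cv2.fitEllipse(cv2.convexHull(k))
        print(round(d['p'],2),np.round(e[0],1),np.round(e[1],1),onz(c,e[0],.0125).round(4))
    for d in cut_out(c,'shallot1a'):v,u=np.nonzero(d['region']);print('sh',round(d['p'],2),u.mean().round(1),v.mean().round(1),len(u))
z=lambda c,x,y,w,h,W,H:cv2.resize(c['color'][y:y+h,x:x+w],(W,H),interpolation=cv2.INTER_CUBIC)
im=np.vstack([np.hstack([z(T,260,210,100,75,400,300),z(S,200,190,100,75,400,300)]),np.hstack([z(T,385,180,120,90,400,300),z(S,60,200,120,90,400,300)])])
cv2.imwrite('pics/l1.png',im[:,:,::-1])
E
python3 l.py
```

```text
at rail False 78.5 [0.5887 0.361  0.2043] w 0.056 F [-0.8 -0.1 -1. ]
down False 79.5 [0.5888 0.361  0.1603] w 0.0562 F [ 0.2 -0.6 -1.4]
left 81.0 [0.5883 0.3602 0.3283] w 0.0879 F [ 0.3 -0.3 -0.1]
0.78 [310.3 264.7] [66.2 67.6] [ 0.4174 -0.0005  0.0125]
0.88 [231.2 222.2] [55.5 64.3] [ 0.4192 -0.001   0.0125]
```

View pics/l1.png

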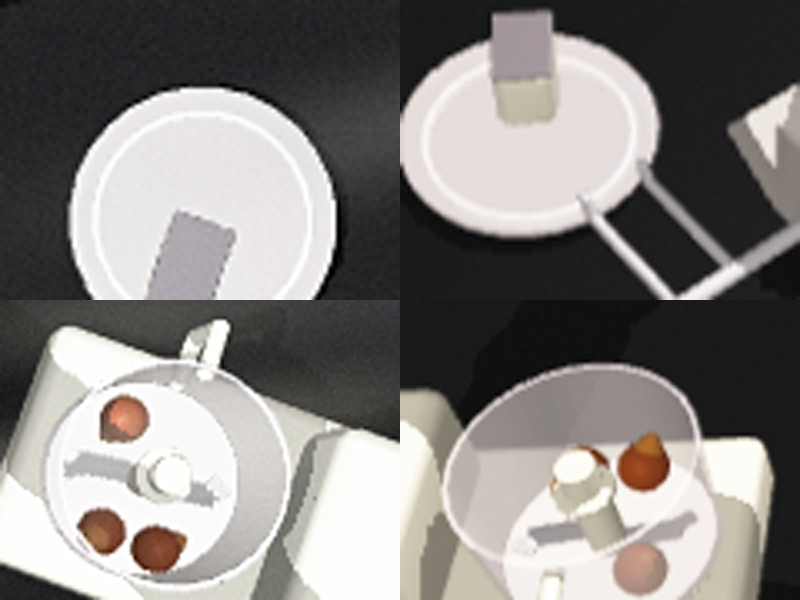

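Three shallots lie on the bowl floor, at (125,418), (101,531) and (158,548), around the seated blade. The lid has moved to about (0.417, 0.000) with its yaw unchanged, so I'll check the chute block and reach.

```bash
cat > g.py <<'E'
from rig import *
from h import *
import pickle
T,S=pickle.load(open('c2.pkl','rb'))
g=cv2.cvtColor(T['color'],cv2.COLOR_RGB2GRAY);m=np.zeros_like(g);cv2.circle(m,(310,265),29,255,-1)
b=((g<185)&(g>110)&(m>0)).astype(np.uint8);k=max(cv2.findContours(b,0,1)[0],key=cv2.contourArea)
rc=cv2.minAreaRect(k);P=cv2.boxPoints(rc);W=np.array([onz(T,p,.071) for p in P]);c=W[:,:2].mean(0)
print(cv2.contourArea(k),rc,c,[np.linalg.norm(W[i]-W[i-1]).round(3) for i in range(4)])
e=[W[i]-W[i-1] for i in range(2)];l=max(e,key=np.linalg.norm);print('yaw',np.degrees(np.arctan2(l[1],l[0]))%180)
# scene: corners of block top, from crop (scale 4, off 200,190)
print(onz(S,unc((523-400,45),4,(200,190)),.071))
L=np.array([.4180,-.0005]);yaw=np.radians(156.2)
for zz in(.031,.10,.2):
  for t in(0,-10,-20,10,20):
    for f in(0,1):
        C=Ro.from_euler('z',yaw)*Ro.from_euler('y',np.radians(t));tr=C*FL[f]
        gp=np.array([*(L+.03*np.array([np.cos(yaw),np.sin(yaw)])),zz+.019]);p=gp+tr.apply([0,0,.019]);q=solve_ik(p,tr.as_rotvec());print(zz,t,f,None if q is None else np.round(q,2).tolist())
E
python3 g.py
```

```text
353.0 ((307.0615539550781, 275.9923095703125), (16.641006469726562, 24.018516540527344), 19.440034866333008) [0.38937276 0.01050534] [np.float64(0.044), np.float64(0.063), np.float64(0.044), np.float64(0.063)]
yaw 159.20083990435228
[0.39447676 0.01122276 0.071     ]
0.031 0 0 [0.07, 0.37, -0.3, 2.34, 0.24, 0.46, -2.41]
0.031 0 1 [0.51, 0.47, -0.81, 2.31, 0.63, 0.59, 0.36]
0.031 -10 0 [0.16, 0.44, -0.33, 2.23, 0.08, 0.65, -2.2]
0.031 -10 1 [0.6, 0.57, -0.87, 2.2, 0.48, 0.76, 0.55]
0.031 -20 0 [0.22, 0.52, -0.34, 2.12, -0.01, 0.83, -2.09]
0.031 -20 1 [0.65, 0.69, -0.9, 2.09, 0.4, 0.93, 0.65]
0.031 10 0 None
0.031 10 1 [0.33, 0.38, -0.68, 2.42, 0.93, 0.45, -0.01]
0.031 20 0 None
0.031 20 1 None
0.1 0 0 [0.12, 0.22, -0.34, 2.29, 0.12, 0.64, -2.3]
0.1 0 1 [0.61, 0.32, -0.9, 2.27, 0.38, 0.71, 0.6]
0.1 -10 0 [0.19, 0.3, -0.35, 2.19, 0.01, 0.81, -2.15]
0.1 -10 1 [0.67, 0.43, -0.93, 2.16, 0.31, 0.88, 0.7]
0.1 -20 0 [0.23, 0.4, -0.36, 2.09, -0.05, 0.98, -2.07]
0.1 -20 1 [0.69, 0.55, -0.94, 2.06, 0.27, 1.04, 0.75]
0.1 10 0 [0.02, 0.15, -0.32, 2.4, 0.35, 0.49, -2.58]
0.1 10 1 [0.5, 0.22, -0.83, 2.37, 0.55, 0.55, 0.38]
0.1 20 0 None
0.1 20 1 None
0.2 0 0 [0.15, 0.05, -0.35, 2.19, 0.02, 0.9, -2.19]
0.2 0 1 [0.65, 0.1, -0.86, 2.17, 0.09, 0.91, 0.89]
0.2 -10 0 [0.21, 0.14, -0.35, 2.1, -0.05, 1.06, -2.1]
0.2 -10 1 [0.71, 0.23, -0.91, 2.07, 0.09, 1.07, 0.9]
0.2 -20 0 [0.26, 0.25, -0.37, 2.01, -0.09, 1.2, -2.05]
0.2 -20 1 [0.72, 0.36, -0.94, 1.98, 0.09, 1.23, 0.89]
0.2 10 0 [0.08, -0.04, -0.35, 2.29, 0.14, 0.76, -2.35]
0.2 10 1 [0.53, -0.02, -0.78, 2.27, 0.14, 0.75, 0.81]
0.2 20 0 [0.01, -0.1, -0.37, 2.39, 0.35, 0.63, -2.62]
0.2 20 1 [0.37, -0.1, -0.7, 2.37, 0.3, 0.61, 0.59]
```

```bash
cat > g2.py <<'E'
from cup import *
yaw=np.radians(157.2);D=np.array([np.cos(yaw),np.sin(yaw)]);r=rot(yaw,0,1)
c=np.array([.390,.011])
goto([*c,.22],r);move_linear([*c,.031],max_speed=.12,stop_force=8);st('low')
clamp(40);st('grip')
move_linear([*c,.10],max_speed=.06)
move_linear([*c,.32],max_speed=.2);st('up')
b=B+.03*D
move_linear([*b,.32],max_speed=.2);st('over')
move_linear([*b,.22],max_speed=.15);st('hover')   # lid origin .189, disc .199-.204
S=capture('scene');T=capture('top')
for cc in(S,T):
    for d in cut_out(cc,'lid')[:2]:
        m=d['region'].astype(np.uint8);k=max(cv2.findContours(m,0,1)[0],key=cv2.contourArea);e=cv2.fitEllipse(cv2.convexHull(k))
        print(round(d['p'],2),np.round(e[0],1),np.round(e[1],1),m.sum(),onz(cc,e[0],.2015).round(4))
print(proj(S,[[*B,.2015]]),proj(T,[[*B,.2015]]))
E
python3 g2.py
```

```text
low 85.7 [0.3904 0.011  0.0314] w 0.0876 F [ 0.1 -0.4  0. ]
grip 86.4 [0.39  0.011 0.031] w 0.0418 F [-0.1 -0.2  0.6]
up 89.0 [0.3893 0.011  0.3189] w 0.0422 F [-0.9 -0.2 -1.5]
over 90.7 [ 0.4697 -0.2958  0.3202] w 0.042 F [ 0.4  0.1 -0.9]
hover 91.5 [ 0.4703 -0.2969  0.2209] w 0.0418 F [-0.1 -0.1 -1.2]
0.57 [105.8 238.5] [67.5 88.8] 4359 [ 0.5008 -0.3103  0.2015]
0.82 [441.1 230.5] [76. 77.] 2329 [ 0.4973 -0.3097  0.2015]
[[106.31988243 237.08879113]] [[440.59228628 230.49547562]]
```

The hovering lid's centre is within 1 to 3 mm of the bowl axis in both views. I'll lower it.

```bash
cat > g3.py <<'E'
from cup import *
yaw=np.radians(157.2);D=np.array([np.cos(yaw),np.sin(yaw)]);b=B+.03*D
h=move_linear([*b,.192],max_speed=.08,stop_force=8);st(f'{h}')
if not h:
    h=move_linear([*b,.182],max_speed=.025,stop_force=6);st(f'{h}')
print(sense()['moment'].round(2))
E
python3 g3.py
```

```text
False 92.2 [ 0.4693 -0.2967  0.1913] w 0.0419 F [ 0.8 -0.4 -1.4]
True 92.6 [ 0.4703 -0.2971  0.1861] w 0.0419 F [-0.4 -0.7  3.3]
[ 0.12 -0.03  0.08]
```

Contact came at TCP z = 0.186, the seated height. I'll release, back off and take a last look.

```bash
cat > g4.py <<'E'
from cup import *
open_gripper();p=sense()['eef_pos'];move_linear([p[0],p[1],.36],max_speed=.15)
move_linear([.45,.10,.36],max_speed=.3);pause(.3);st('away')
S=capture('scene');T=capture('top')
for cc in(S,T):
    for d in cut_out(cc,'lid')[:1]:
        m=d['region'].astype(np.uint8);k=max(cv2.findContours(m,0,1)[0],key=cv2.contourArea);e=cv2.fitEllipse(cv2.convexHull(k))
        print(round(d['p'],2),np.round(e[0],1),np.round(e[1],1),onz(cc,e[0],.1675).round(4))
z=lambda c,x,y,w,h,W,H:cv2.resize(c['color'][y:y+h,x:x+w],(W,H),interpolation=cv2.INTER_CUBIC)
a=z(S,60,190,120,90,400,300)
# draw expected disc outline
th=np.linspace(0,2*np.pi,60)
for zz,col in((.170,(255,0,0)),):
    uv=((proj(S,np.c_[B[0]+.092*np.cos(th),B[1]+.092*np.sin(th),0*th+zz])-[60,190]+.5)*400/120-.5).round().astype(int)
    cv2.polylines(a,[uv.reshape(-1,1,2)],1,col,1)
im=np.vstack([np.hstack([a,z(T,385,180,120,90,400,300)]),np.hstack([z(S,0,0,560,420,400,300),z(T,115,115,240,180,400,300)])])
cv2.imwrite('pics/fin.png',im[:,:,::-1])
E
python3 g4.py
```

```text
away 96.5 [0.4501 0.0994 0.36  ] w 0.0878 F [ 0.2 -0.2  0.2]
0.79 [110.1 247.3] [67.8 86.4] [ 0.4994 -0.3103  0.1675]
0.96 [437.5 231.1] [74.8 76. ] [ 0.4972 -0.3102  0.1675]
```

View pics/fin.png

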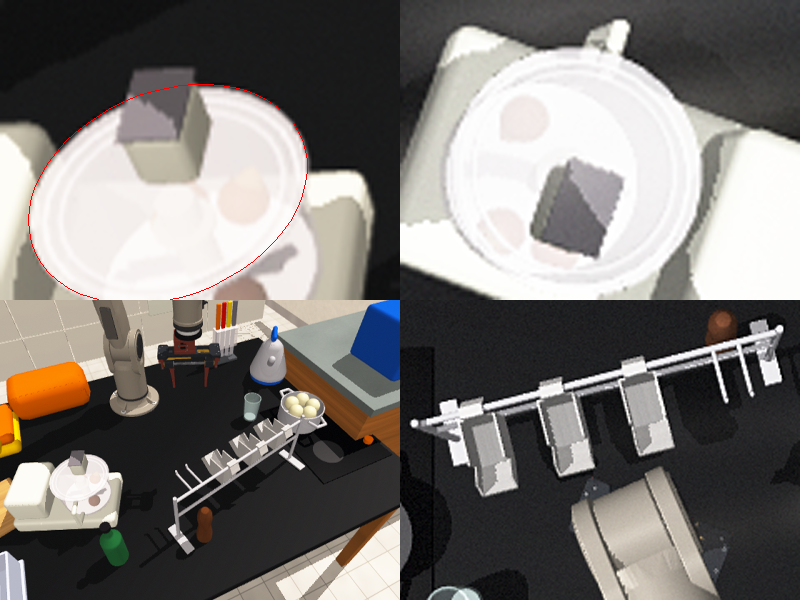

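The lid sits level on its expected outline, with the three shallots under it. All three cups hang empty at (490,455), (565,430) and (645,410), and the tumbler, mill and bottle are untouched. I'll hand it in.

```bash
python3 -c "
from rig import *
print(sign_off())"
```

```text
the job is handed in; nothing more can be done
None
```

The job is handed in at about 97 s: blade pushed fully down, the three shallots I found (one per cup) in the bowl, all three emptied cups back on the upper rail, lid seated squarely, and the pepper mill, oil bottle and tumbler left alone.

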